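# Key the juice bowl home in the citrus press

### The job

The press's juice bowl is sitting high on its hidden lugs. Without lifting it off, push its side handle round anticlockwise (seen from above) by feel until the bowl drops in and stops, then push the handle back clockwise until it drops a second time and is fully home and level. Do not force it, leave the loose things around the press where they stand, and let go at the end.

Things in the scene. Friction and masses are not known exactly. Their poses are not given: they have to be found in the camera images.
- press: Steel citrus press, fixed on the counter: dark foot 270 x 190 x 12 mm, open drum 152 mm across, and at 125 mm along its +x and 55 mm along its -y a 34 mm column 242 mm high with a spring-loaded handle standing up (not used; top about 450 mm high). Origin on the counter, on the drum's upright axis, about which the bowl turns; z up.
- drum_rim (a point): Centre of the drum's rim, 70 mm above the counter. Hidden in the drum are 3 equal keyways 120 deg apart, at an unknown angle, different each time. Each: a ledge a lug slides on; an entry notch in it with a raised stop at its anticlockwise end; from the notch a passage clockwise under the ledge to a deeper pocket with a stop, centred 45 deg (push 36 to 56) clockwise of the notch.
- bowl: Loose steel juice bowl, 0.6 to 0.9 kg, 162 mm across, ribbed cone inside, one straight side handle. Origin on its axis at the underside of its 3 hidden lugs; x along the handle, z up. A hub below keeps it centred (1.5 mm play). Origin's height above the counter: 61 mm at the start (lugs on the ledge), 46 mm after the first drop, 40 mm fully home.
- bowl_rim (a point): Centre of the bowl's open top, 69 mm above the bowl's origin. The bowl must turn anticlockwise 30 to 80 deg from its start to drop (clockwise it meets a stop, still high). At each drop its own weight lowers it and a stop blocks further turning that way. It turns with about 1 to 4 N at the handle; 8 N against a stop is plenty.
- handle_mid (a point): Point on the bowl's side handle: a plain steel bar 18 mm wide, 22 mm high, reaching radially from 77 to 157 mm from the bowl's axis. This point is 125 mm from the axis, half-way up the bar, 47 mm above the bowl's origin. The bar's sides are free for pushing; below it is only the press's foot. Axes as the bowl's.
- tumbler: Bystander: glass tumbler upside down, 78 mm across at the mouth, 115 mm high. Origin at the centre of its underside.
- funnel: Bystander: dark silicone funnel standing mouth down, 106 mm across, 100 mm high. Origin at the centre of its underside.
- pitcher: Bystander: empty white ceramic pitcher, 124 mm across, 190 mm high, loop handle towards its +y. Origin at the centre of its underside.
- jar: Bystander: lidded glass jar, 80 mm across, 130 mm high. Origin at the centre of its underside.
- dish: Bystander: white ceramic bowl, 140 mm across, 50 mm high. Origin at the centre of its underside.
- coaster: Bystander: round wooden coaster, 100 mm across, 10 mm thick. Origin at the centre of its underside.
Things that resemble listed ones, but are neither listed nor needed, are in the scene too. What is shaped like the bowl but blue is not meant.

How it is judged (in metres and radians):
On the way:
1. the bowl has dropped into the entry notch (its origin less than 50 mm and more than 43 mm above the press's) (z of bowl in the frame of press between 0.043 and 0.05 m), for 0.1 s.
At the end, for the whole second after the job is handed in: The bowl is fully home: its origin less than 42.5 mm above the press's origin and within 6 mm of its axis, level within 0.05 rad, at rest (z of bowl in the frame of press below 0.0425 m and horizontal distance between bowl and press below 0.006 m and angle between bowl's own z axis and vertical below 0.05 rad and linear speed of bowl below 0.02 m/s); the robot touches nothing.
It fails at once if the bowl was lifted off its seat (origin more than 80 mm above the press's) (z of bowl in the frame of press above 0.08 m).
It fails at once if the bowl was forced (more than 60 N between the robot and the bowl) (contact force between any of the fingers, the arm and bowl above 60 N).
It fails at once if a bystander was disturbed (moved more than 60 mm or tipped over) (distance of any of tumbler, funnel, pitcher, jar, dish, coaster from where it was at the start of the episode above 0.06 m or angle between any of tumbler, funnel, pitcher, jar, dish, coaster's own z axis and vertical above 0.5 rad).
It also fails if it takes over 51 s, if anything falls off the work surface, if the arm or the gripper's body presses on something with over 40 N, if the wrist force passes 120 N, or if a joint passes its speed limit or range.

### The arm

A 6-joint arm with a two-finger parallel gripper is mounted at the origin on the work surface. World frame = base frame: x ahead of the robot, y to its left, z up, the work surface at z = 0. Lengths are in m, angles in degrees, forces in N, time in s.
With the tool pointing down it reaches from about 0.4 to 0.825 m from the base axis. Payload 7 kg.
Tool frame: the origin (TCP) lies at the very end of the fingers, on their centre line; the grasp point (between the pads) lies 19 mm behind it; y points along the fingers, x is the direction in which the jaws open and shut, and the axes are right-handed (so a half turn about y gives the same grasp; the last joint's range is limited). The gripper opens to 88 mm and grips with 3 to 60 N. Pads are 19 mm wide; open, the fingers measure 130 mm over their backs; the gripper's body (78 mm by 193 mm) begins 47 mm behind the grasp point.
Start: joints at [93.455, 20.546, 0.682, 0, -70.136, -16.507], TCP at [0.152, 0.658, 0.227] pointing down, gripper open.
Joint ranges: [-176.03, 176.03], [-82.01, 121.73], [-58.28, 71.71], [-173.87, 95.51], [-174.79, -0.11], [-173.66, 173.66]. Speed limits (degrees/s): [136.94, 136.94, 172.46, 180, 180, 180].

### API

Orientations are given as [roll, pitch, yaw] about the fixed x, y, z axes, in that order (R = Rz(yaw) Ry(pitch) Rx(roll)).
In Python, from plant import ctrl gives the robot as it stands.
- The arm moves only by the shell command python3 -m crank 'ROWS'. ROWS is JSON, a list that holds one entry, the list of rows, each a list of 5 numbers: the closure, from -1 (fully open) to 1 (shut), then the shift along the tool's x, y, z in mm, then the turn about the tool's y in rad. In form: [[[claw, x, y, z, turn], ...]]. A call has 1 to 12 rows; each row is the pose to reach, as a shift and turn from the pose commanded when the call began, along the tool's axes at that moment; what a row does not reach only later rows make up. A row lasts 1/8 s, in which the tool goes at most 62.5 mm and 10.7 degrees, less where a joint would pass 70% of its speed; a pose out of reach is approached as far as the arm can. A call with a gripper value outside its range is refused whole. The fingers move at their own pace and stop on an object; the grip force is fixed at half the most. Time passes only in rows, so rows that repeat a pose let the fingers close. It gives the time, the measured TCP pose, the force and the opening at its end, in the units of the state.
- ctrl.get_obs(): the state, without advancing time (a new reading comes with each control period).
- ctrl.snapshot(name): name is "scene" or "side" or "wrist"; returns the picture (400x640x3 uint8, red, green, blue); there is no depth.
- ctrl.camera_model(name): a dict with "fx", "fy", "cx", "cy" (pixels), "origin" and "orientation" of the camera in the world; the wrist camera has in their place "hand_eye" (4x4, takes a point from camera to tool coordinates, whose origin is the TCP and whose axes are the tool frame's). Camera axes: x right, y down, z forward; pixel columns grow to the right and rows downward; lengths in m; the calibration is good to about 2 mm. A picture is of the moment at which its call begins: read the wrist's pose just before it. camera_model takes no time and is no camera call.
- ctrl.close_job(): hands the job in, once; it reports no verdict.
Trained networks look in the newest picture that a camera, given by its name, has taken for a name from the list of things; names that differ only in an ending like _2 or _b are one class to them, and where a whole thing is asked for, a point or a joint stands for the part that bears it (a point fixed in the world has none). Each returns a list of dicts, best first, with "confidence" (0 to 1); they miss things now and then, are a little off and sometimes report something else, mostly with a low value. They report only what shows in the picture. A call takes as long as a camera call. They do not tell look-alikes from the thing itself.
- ctrl.find_in(camera, name): "extent" ([left, top, width, height] in pixels, round what is visible of it).
The state is a dict: "clock": time; "joint_pos": joint angles; "qvel": joint speeds; "tau": joint torques, N m; "tool_pos": TCP position; "orientation": TCP orientation; "force": force on the tool from outside, world axes, zero at the start; "moment": the same for the moment, N m; "opening": finger opening in m.
Only numpy, scipy, OpenCV 4.12 (cv2) and the standard library are available. Lean on these libraries where they do the work, as an engineer would, in place of code of your own. Each camera call takes 0.05 s, during which the arm holds its last target.

## Working session

There is one attempt and no reset: what is moved stays moved. The work goes in short steps, Python scripts to look and compute and a shell command to move; the robot and the scene stay as the last step left them, time stands still between calls to the robot, and variables do not carry over. Pictures are saved under pics/ and viewed, and the job is handed in when it is done.

```bash
mkdir -p pics; ls; python3 - <<'E'
from plant import ctrl
import cv2
print(ctrl.get_obs())
for n in ["scene","side","wrist"]:
    im=ctrl.snapshot(n); cv2.imwrite(f"pics/{n}0.png",im[:,:,::-1]); print(n,ctrl.camera_model(n))
    for o in ["press","bowl","handle_mid"]:
        print(o,ctrl.find_in(n,o)[:3])
E
```

```text
pics
{'clock': 0.0, 'joint_pos': array([ 9.34552387e+01,  2.05921637e+01,  6.33679384e-01, -2.23129124e-02,
       -7.01335995e+01, -1.65068736e+01]), 'qvel': array([ 0.00914959, -0.03112489, -0.01240225, -0.09443617, -0.00225926,
       -0.06177032]), 'tau': array([ 5.16867863e-05, -5.82704008e+01,  2.93071014e+01,  6.99741930e+00,
        7.19486197e-03, -1.48699041e-04]), 'tool_pos': array([0.15233647, 0.65708972, 0.22560683]), 'orientation': array([-8.99939442e+01, -9.42489093e-02, -1.03059239e+02]), 'force': array([ 0.85357125,  0.45784137, -0.33241429]), 'moment': array([0.01237876, 0.00792534, 0.052005  ]), 'opening': 0.08750193500844079}
scene {'fx': 374.6182298439708, 'fy': 374.6182298439708, 'cx': 317.565123700732, 'cy': 198.26125711715875, 'origin': array([1.11881719, 0.61174936, 0.97922567]), 'orientation': array([-135.7572301 ,    1.0875714 ,  130.16159374])}
press [{'extent': [220.0, 137.3, 123.8, 143.2], 'confidence': 0.64}]
bowl [{'extent': [267.6, 111.4, 56.3, 29.3], 'confidence': 0.8}, {'extent': [270.7, 188.4, 72.2, 46.4], 'confidence': 0.71}, {'extent': [461.9, 21
[... 818 characters left out ...]
6, 30.3], 'confidence': 0.75}, {'extent': [287.6, 155.1, 80.0, 45.5], 'confidence': 0.72}]
wrist {'fx': 305.9062301916421, 'fy': 305.9062301916421, 'cx': 315.95605860774435, 'cy': 196.77221246815193, 'hand_eye': array([[ 9.99999787e-01, -5.87837608e-04, -2.83743441e-04,
        -9.70187484e-05],
       [ 1.21085769e-04, -2.60092718e-01,  9.65583639e-01,
        -1.58263058e-01],
       [-6.41405979e-04, -9.65583467e-01, -2.60092591e-01,
         6.78702250e-02],
       [ 0.00000000e+00,  0.00000000e+00,  0.00000000e+00,
         1.00000000e+00]])}
press []
bowl [{'extent': [290.6, 0.2, 230.6, 107.7], 'confidence': 0.97}]
handle_mid [{'extent': [290.3, 1.0, 229.0, 107.4], 'confidence': 0.83}]
```

View pics/scene0.png

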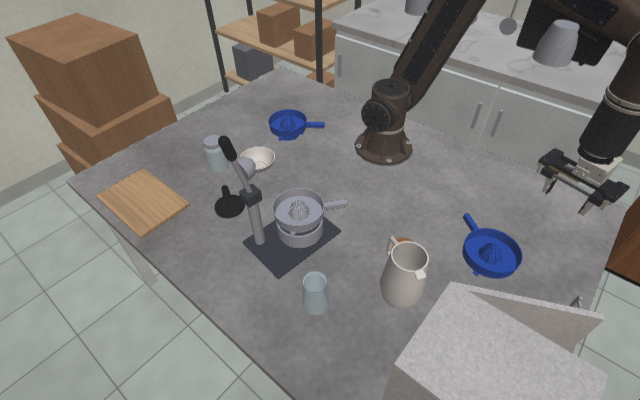

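View pics/side0.png

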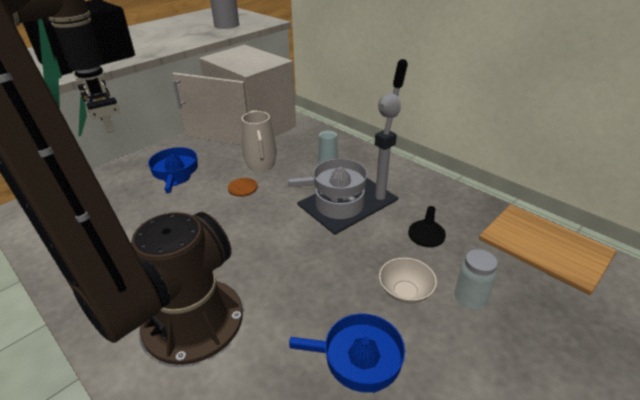

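View pics/wrist0.png

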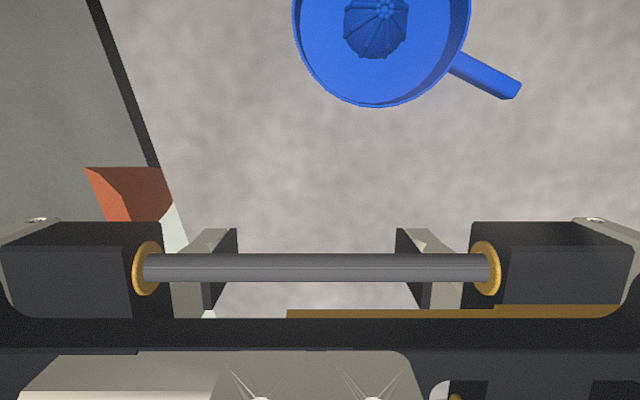

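The scene picture shows three bowl shapes: a steel one on the press at (299,210) with its handle tip at (347,204), and blue ones at (288,125) and (492,252). The side picture shows the steel bowl at (340,178), handle tip (290,182), and a blue one at (365,352). The steel one on the press fits the description. Next, enlarged crops to confirm that.

```bash
python3 - <<'E'
import cv2,numpy as np
a=cv2.imread("pics/scene0.png")[170:290,215:375]; b=cv2.imread("pics/side0.png")[125:245,270:430]
a=cv2.resize(a,None,fx=5,fy=5,interpolation=3); b=cv2.resize(b,None,fx=5,fy=5,interpolation=3)
cv2.imwrite("pics/c1.png",a);cv2.imwrite("pics/c2.png",b)
E
```

```text
(no output)
```

View pics/c1.png

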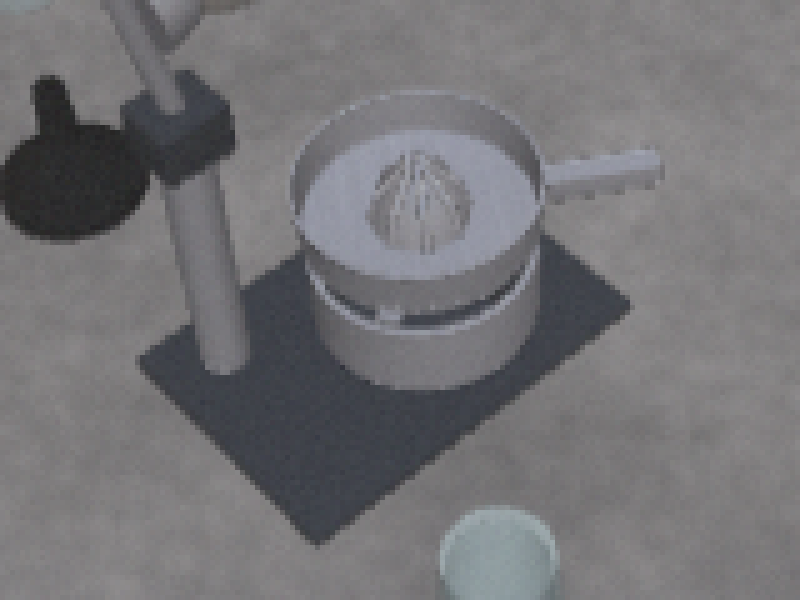

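View pics/c2.png

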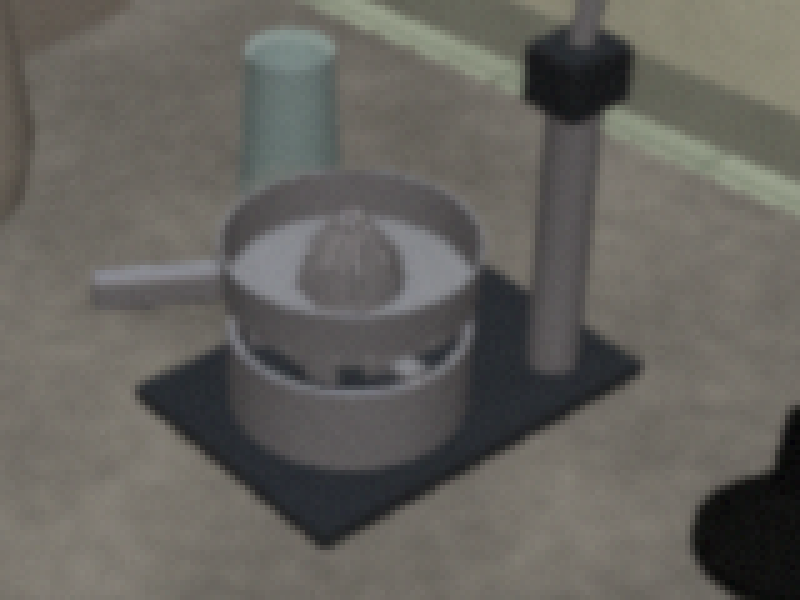

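```bash
cat > h.py <<'E'
import numpy as np
from scipy.spatial.transform import Rotation as R
from plant import ctrl
def proj(n,P):
    c=ctrl.camera_model(n); Rm=R.from_euler('xyz',c['orientation'],degrees=True).as_matrix()
    q=(np.atleast_2d(P)-c['origin'])@Rm
    return np.c_[c['fx']*q[:,0]/q[:,2]+c['cx'],c['fy']*q[:,1]/q[:,2]+c['cy']]
def ray(n,uv,z):
    c=ctrl.camera_model(n); Rm=R.from_euler('xyz',c['orientation'],degrees=True).as_matrix()
    d=Rm@np.array([(uv[0]-c['cx'])/c['fx'],(uv[1]-c['cy'])/c['fy'],1]); t=(z-c['origin'][2])/d[2]
    return c['origin']+t*d
E
python3 - <<'E'
from h import *
from scipy.optimize import least_squares
t=np.linspace(0,2*np.pi,721)
m={'scene':np.array([291,546,90,282])/5+[215,215,170,170],'side':np.array([222,482,170,320])/5+[270,270,125,125]}
def ext(n,x,y,z):
    p=proj(n,np.c_[x+.081*np.cos(t),y+.081*np.sin(t),t*0+z]);return np.array([p[:,0].min(),p[:,0].max(),p[:,1].min(),p[:,1].max()])
for ns in (['scene'],['side'],['scene','side']):
    f=lambda v:np.concatenate([ext(n,v[0],v[1],.130)-m[n] for n in ns])
    r=least_squares(f,[.6,.1]);print(ns,r.x,r.fun.round(1))
c=r.x
for n,o,s in(('scene',(215,170),[(655,150),(662,165)]),('side',(270,125),[(93,268),(95,285)])):
  for p in s:
    q=ray(n,np.array(p)/5+o,.119)[:2]; print(n,q,np.linalg.norm(q-c),np.degrees(np.arctan2(*(q-c)[::-1])))
# foot corners z=.012
for n,o,s in(('scene',(215,170),[(137,360),(317,545),(632,303)]),('side',(270,125),[(135,388),(325,545),(643,365)])):
  for p in s: print(n,p,ray(n,np.array(p)/5+o,.012)[:2])
for nm,z,ps in (('tumbler',.115,(('scene',(315,277)),('side',(328,135)))),('funnel',0,(('scene',(229,208)),('side',(427,233)))),('pitcher',0,(('scene',(402,294)),('side',(260,166)))),('dish',.05,(('scene',(257,158)),('side',(408,280)))),('jar',.13,(('scene',(214,142)),('side',(481,262)))),('coaster',0.01,(('side',(242,187)),)),('colbase',.012,(('scene',(215+228/5,170+365/5)),('side',(270+555/5,125+365/5))))):
  for n,p in ps: print(nm,n,ray(n,p,z)[:2].round(3))
E
```

```text
['scene'] [0.56036415 0.0427912 ] [-0.6  0.6  0.  -0.1]
['side'] [0.55855803 0.03378979] [-1.2  1.2 -0.2 -0. ]
['scene', 'side'] [0.56010949 0.0386529 ] [-1.5 -0.4 -0.6 -0.8 -2.   0.3 -1.  -0.9]
scene [0.43774177 0.13414027] 0.15521500141412847 142.0339642714702
scene [0.44546321 0.14552412] 0.156732979644573 137.010202931364
side [0.44354512 0.13750368] 0.1528356270977223 139.70085365699242
side [0.43236852 0.12349993] 0.15335179206974242 146.4074263768282
scene (137, 360) [ 0.71660934 -0.07163032]
scene (317, 545) [0.74162179 0.11633879]
scene (632, 303) [0.47523974 0.14815918]
side (135, 388) [0.47213366 0.13832118]
side (325, 545) [ 0.44562561 -0.04990439]
side (643, 365) [ 0.71212572 -0.08119236]
tumbler scene [0.715 0.24 ]
tumbler side [0.724 0.241]
funnel scene [ 0.639 -0.232]
funnel side [ 0.644 -0.233]
pitcher scene [0.544 0.424]
pitcher side [0.54  0.407]
dish scene [ 0.42  -0.309]
dish side [ 0.413 -0.32 ]
jar scene [ 0.517 -0.424]
jar side [ 0.507 -0.444]
coaster side [0.406 0.337]
colbase scene [ 0.682 -0.023]
colbase side [ 0.674 -0.04 ]
```

The crop confirms it: steel bowl on the press's drum, sitting high, with its straight handle toward (-x,+y). The measured tip radius is about 155 mm (157 expected). The bowl axis is at about (0.560, 0.039) and the handle at about 141°. I'll move above the handle with the jaws tangential and part closed so they straddle the bar.

```bash
python3 -m crank '[[[0,20,0,20,0.02],[0,60,0,56,0.06],[0,105,0,98,0.1],[0,150,0,140,0.15],[0,195,0,182,0.2],[0,240,0,224,0.25],[0,285,0,266,0.3],[0,330,0,308,0.35],[0,375,0,350,0.4],[0,415,0,388,0.45],[0,442,0,412,0.454],[0,455,0,424,0.454]]]'
python3 -m crank '[[[0,0,0,0,0],[0,0,0,0,0]]]'
python3 - <<'E'
from h import *
import cv2
print(ctrl.get_obs())
im=ctrl.snapshot("wrist"); cv2.imwrite("pics/w1.png",im[:,:,::-1])
E
```

```text
clock: 2.1
tool_pos: [0.4634, 0.1167, 0.2268]
orientation: [-90.0, 0.0, -129.2]
force: [-0.5, 0.0, -0.9]
opening: 0.0441
clock: 2.35
tool_pos: [0.4626, 0.1188, 0.2267]
orientation: [-90.0, 0.0, -129.1]
force: [-0.0, -1.3, -0.7]
opening: 0.0439
{'clock': 2.35, 'joint_pos': array([ 3.80777577e+01,  1.61371441e+00, -2.33200277e+01, -6.36555576e-03,
       -6.50489494e+01,  1.28501208e+01]), 'qvel': array([ 0.91391537, -0.10587503, -0.0336928 , -0.02382358, -0.02083811,
        0.18693836]), 'tau': array([-5.59428390e-01, -3.05305767e+01,  2.83245867e+01,  6.75355285e+00,
        4.76030842e-02,  1.54718861e-02]), 'tool_pos': array([0.46260496, 0.11883083, 0.22666129]), 'orientation': array([-9.00017783e+01,  1.81586722e-02, -1.29074806e+02]), 'force': array([-0.0280089 , -1.25918245, -0.67991674]), 'moment': array([ 0.04003325,  0.0289503 , -0.05923463]), 'opening': 0.043941967534609015}
```

View pics/w1.png

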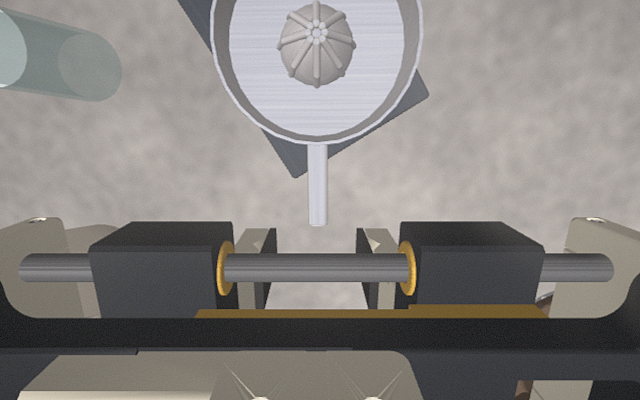

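The wrist view shows the steel handle centred between the jaws: tip at (318,224), bowl rim spanning columns 211 to 423, with its lowest point at row 143. I'll measure the axis and handle from this.

```bash
cat >> h.py <<'E'
def wrist(uv,z,pos,ori):
    c=ctrl.camera_model('wrist'); H=c['hand_eye']; Rm=R.from_euler('xyz',ori,degrees=True).as_matrix()
    o=np.array(pos)+Rm@H[:3,3]; d=Rm@H[:3,:3]@np.array([(uv[0]-c['cx'])/c['fx'],(uv[1]-c['cy'])/c['fy'],1])
    return o+d*(z-o[2])/d[2]
E
python3 - <<'E'
from h import *
o=ctrl.get_obs();p=([0.46260496, 0.11883083, 0.22666129],o['orientation'])
L,Rr,B,T,T2=[wrist(u,z,*p) for u,z in (((211,41),.13),((423,41),.13),((317,143),.13),((318,225),.119),((318,145),.119))]
print(L,Rr,B,T,np.linalg.norm(L-Rr))
d=B-T; u=(T-B)[:2];print(np.degrees(np.arctan2(*(T-T2)[1::-1])))
th=np.arctan2(*(T-T2)[1::-1]); e=np.array([np.cos(th),np.sin(th)])
print("axis from tip",T[:2]-.157*e,"from rim",B[:2]-.081*e)
E
```

```text
[0.60693869 0.10338426 0.13      ] [ 0.50551626 -0.02151979  0.13      ] [0.49675531 0.08912481 0.13      ] [0.43723125 0.13613446 0.119     ] 0.16089601615767446
141.02546705066848
axis from tip [0.55928707 0.0373854 ] from rim [0.55972678 0.03817785]
```

Wrist-based axis is (0.5595, 0.038) and the handle is at 141.0°. Rim width comes out at 161 mm (162 expected). Lowering to straddle the bar.

```bash
python3 -m crank '[[[0,0,20,0,0],[0,0,50,0,0],[0,0,80,0,0],[0,0,105,0,0],[0,0,125,0,0],[0,0,137,0,0],[0,0,145,0,0],[0.3,0,145,0,0],[0.3,0,145,0,0],[0.3,0,145,0,0]]]'
python3 - <<'E'
from h import *
import cv2
print(ctrl.get_obs()['force'],ctrl.get_obs()['moment'])
im=ctrl.snapshot("wrist"); cv2.imwrite("pics/w2.png",im[:,:,::-1])
E
```

```text
clock: 3.65
tool_pos: [0.4631, 0.1187, 0.0821]
orientation: [-90.0, 0.1, -129.1]
force: [0.6, 0.1, 1.3]
opening: 0.0314
[0.59575574 0.07205498 1.28778744] [-0.01658015 -0.01833429 -0.05918571]
```

View pics/w2.png

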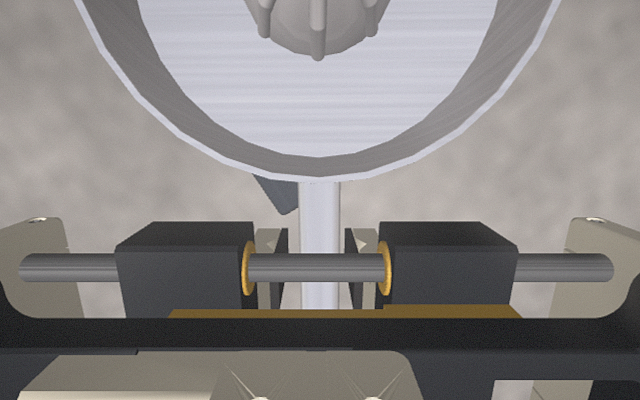

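The bar at column 319 is between the pads (288 to 345) with no contact. Starting the anticlockwise arc, 12° first.

```bash
python3 -m crank '[[[0.3,2,0,0,-0.016],[0.3,4.4,0,0.1,-0.035],[0.3,8.7,0,0.3,-0.070],[0.3,13.1,0,0.7,-0.105],[0.3,17.4,0,1.2,-0.140],[0.3,21.7,0,1.9,-0.175],[0.3,26,0,2.7,-0.209]]]'
```

```text
clock: 4.58
tool_pos: [0.4486, 0.0968, 0.0817]
orientation: [-90.0, 0.0, -117.0]
force: [-0.2, 0.7, -0.7]
opening: 0.0307
```

```bash
python3 -m crank '[[[0.3,4.4,0,0.1,-0.035],[0.3,8.7,0,0.3,-0.070],[0.3,13.1,0,0.7,-0.105],[0.3,17.4,0,1.2,-0.140],[0.3,21.7,0,1.9,-0.175],[0.3,26,0,2.7,-0.209]]]'
python3 - <<'E'
from h import *
import cv2
im=ctrl.snapshot("wrist"); cv2.imwrite("pics/w3.png",im[:,:,::-1])
E
```

```text
clock: 5.32
tool_pos: [0.4391, 0.0724, 0.0816]
orientation: [-90.0, 0.0, -105.0]
force: [0.0, 2.1, 0.4]
opening: 0.0304
```

View pics/w3.png

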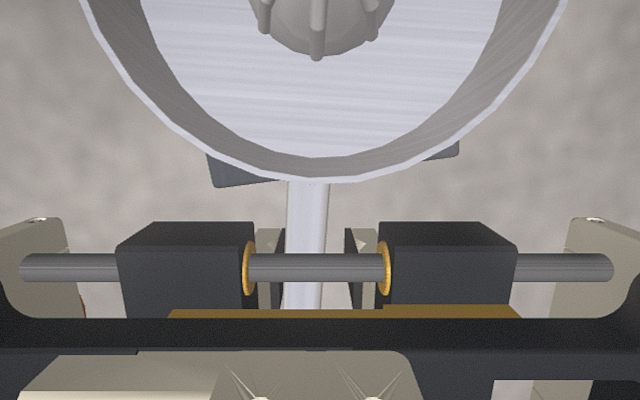

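The bar now lies against the left (trailing) pad and the bowl has turned about 21°. Continuing in small, force-checked steps.

```bash
python3 -m crank '[[[0.3,2.2,0,0,-0.017],[0.3,4.4,0,0.1,-0.035],[0.3,6.5,0,0.2,-0.052]]]'
```

```text
clock: 5.75
tool_pos: [0.4376, 0.066, 0.0816]
orientation: [-90.0, 0.0, -102.1]
force: [-0.1, 2.6, -0.1]
opening: 0.0309
```

```bash
python3 -m crank '[[[0.3,2.2,0,0,-0.017],[0.3,4.4,0,0.1,-0.035],[0.3,6.5,0,0.2,-0.052]]]'
```

```text
clock: 6.12
tool_pos: [0.4364, 0.0594, 0.0816]
orientation: [-90.0, 0.0, -99.1]
force: [-1.2, 2.2, 1.6]
opening: 0.0309
```

```bash
python3 -m crank '[[[0.3,2.2,0,0,-0.017],[0.3,4.4,0,0.1,-0.035],[0.3,6.5,0,0.2,-0.052]]]'
```

```text
clock: 6.5
tool_pos: [0.4355, 0.0529, 0.0816]
orientation: [-90.0, 0.0, -96.1]
force: [-1.0, 2.1, 0.6]
opening: 0.0305
```

```bash
python3 -m crank '[[[0.3,2.2,0,0,-0.017],[0.3,4.4,0,0.1,-0.035]]]'
```

```text
clock: 6.75
tool_pos: [0.4351, 0.0486, 0.0815]
orientation: [-90.0, -0.0, -94.1]
force: [-0.4, 3.2, 1.6]
opening: 0.0308
```

```bash
python3 -m crank '[[[0.3,2.2,0,0,-0.017],[0.3,4.4,0,0.1,-0.035]]]'
```

```text
clock: 7.0
tool_pos: [0.4348, 0.0441, 0.0815]
orientation: [-90.0, -0.0, -92.1]
force: [-0.5, 1.4, 1.9]
opening: 0.0307
```

```bash
python3 -m crank '[[[0.3,2.2,0,0,-0.017],[0.3,4.4,0,0.1,-0.035]]]'
```

```text
clock: 7.25
tool_pos: [0.4347, 0.0397, 0.0815]
orientation: [-90.0, -0.0, -90.1]
force: [-1.7, 2.6, 1.5]
opening: 0.0308
```

```bash
python3 -m crank '[[[0.3,2.2,0,0,-0.017],[0.3,4.4,0,0.1,-0.035]]]'
```

```text
clock: 7.5
tool_pos: [0.4349, 0.0353, 0.0815]
orientation: [-90.0, -0.0, -88.1]
force: [-0.5, 2.6, 1.1]
opening: 0.0309
```

```bash
python3 -m crank '[[[0.3,2.2,0,0,-0.017],[0.3,4.4,0,0.1,-0.035],[0.3,6.5,0,0.2,-0.052]]]'
```

```text
clock: 7.88
tool_pos: [0.4353, 0.0288, 0.0815]
orientation: [-90.0, -0.0, -85.1]
force: [-2.0, 2.4, 1.2]
opening: 0.0306
```

```bash
python3 -m crank '[[[0.3,2.2,0,0,-0.017],[0.3,4.4,0,0.1,-0.035],[0.3,6.5,0,0.2,-0.052]]]'
```

```text
clock: 8.25
tool_pos: [0.436, 0.0224, 0.0815]
orientation: [-90.0, -0.0, -82.1]
force: [-2.0, 2.2, 0.1]
opening: 0.0309
```

```bash
python3 -m crank '[[[0.3,2.2,0,0,-0.017],[0.3,4.4,0,0.1,-0.035],[0.3,6.5,0,0.2,-0.052]]]'
```

```text
clock: 8.62
tool_pos: [0.4371, 0.0159, 0.0815]
orientation: [-90.0, -0.0, -79.2]
force: [-1.3, 2.4, 0.5]
opening: 0.0307
```

```bash
python3 -m crank '[[[0.3,2.2,0,0,-0.017],[0.3,4.4,0,0.1,-0.035],[0.3,6.5,0,0.2,-0.052]]]'
```

```text
clock: 9.0
tool_pos: [0.4385, 0.0096, 0.0815]
orientation: [-90.0, -0.0, -76.2]
force: [-1.5, 2.4, -0.4]
opening: 0.0305
```

```bash
python3 -m crank '[[[0.3,2.2,0,0,-0.017],[0.3,4.4,0,0.1,-0.035],[0.3,6.5,0,0.2,-0.052]]]'
```

```text
clock: 9.38
tool_pos: [0.4403, 0.0034, 0.0815]
orientation: [-90.0, -0.0, -73.2]
force: [-1.2, 2.3, -0.6]
opening: 0.0305
```

```bash
python3 -m crank '[[[0.3,2.2,0,0,-0.017],[0.3,4.4,0,0.1,-0.035],[0.3,6.5,0,0.2,-0.052]]]'
```

```text
clock: 9.75
tool_pos: [0.4428, -0.0028, 0.0817]
orientation: [-90.0, -0.0, -70.2]
force: [-0.3, 0.1, 0.3]
opening: 0.0307
```

The force fell to about 0, so it may have dropped. Looking.

```bash
python3 - <<'E'
from h import *
import cv2
a=ctrl.snapshot("side")[:,:,::-1]; cv2.imwrite("pics/s4.png",cv2.resize(a[125:245,270:430],None,fx=5,fy=5,interpolation=3))
im=ctrl.snapshot("wrist"); cv2.imwrite("pics/w4.png",im[:,:,::-1])
E
```

```text
(no output)
```

View pics/s4.png

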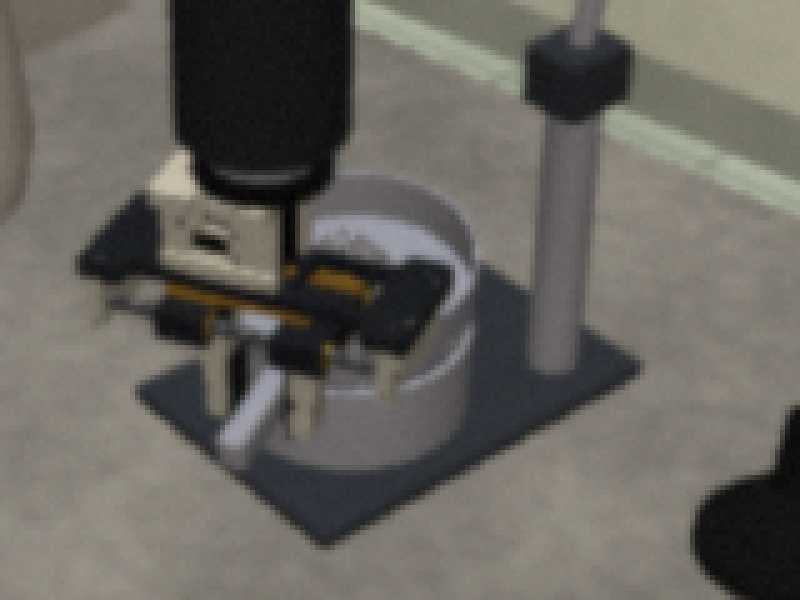

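View pics/w4.png

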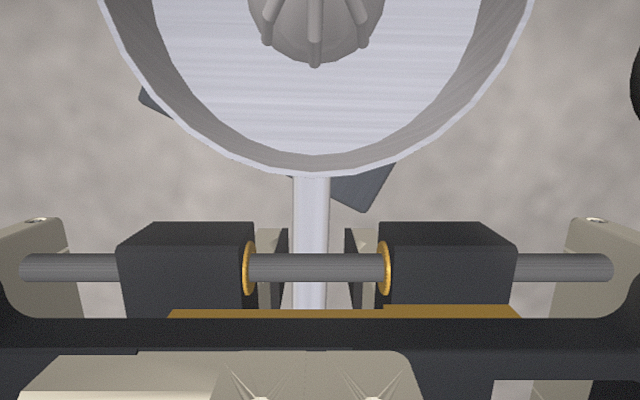

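The bowl looks lower: its rim is smaller in the wrist view (102 to 535, earlier 78 to 560), and the bar is free between the pads. I'll push a little further to feel the stop.

```bash
python3 -m crank '[[[0.3,2.2,0,0,-0.017],[0.3,4.4,0,0.1,-0.035]]]'
python3 - <<'E'
from h import *
# rim from w4: points on outer rim; solve z so that a circle r=.081 fits
from scipy.optimize import least_squares
uv=[(104,14),(530,14),(122,50),(513,50),(150,88),(490,85),(209,136),(425,139),(315,177)]
pos,ori=[0.4428,-0.0028,0.0817],[-90,0,-70.2]
f=lambda v:[np.hypot(*(wrist(u,v[2],pos,ori)[:2]-v[:2]))-.081 for u in uv]
r=least_squares(f,[.56,.038,.12]);print(r.x,np.array(r.fun).round(4))
E
```

```text
clock: 10.1
tool_pos: [0.4441, -0.0067, 0.0816]
orientation: [-90.0, 0.0, -68.2]
force: [-0.8, 2.8, 0.5]
opening: 0.0309
[0.56117039 0.04027897 0.11446153] [ 0.0004 -0.0003  0.0003  0.     -0.0002  0.0004 -0.0017 -0.0009  0.0019]
```

The rim height fits at 114.5 mm, which puts the origin at 45.5 mm: the first drop is confirmed. One more gentle nudge to feel the stop.

```bash
python3 -m crank '[[[0.3,1.1,0,0,-0.009],[0.3,2.2,0,0,-0.017]]]'
```

```text
clock: 10.35
tool_pos: [0.4449, -0.0087, 0.0816]
orientation: [-90.0, 0.0, -67.3]
force: [-0.4, 1.6, 1.0]
opening: 0.0306
```

```bash
python3 -m crank '[[[0.3,1.1,0,0,-0.009],[0.3,2.2,0,0,-0.017],[0.3,3.3,0,0,-0.026]]]'
```

```text
clock: 10.72
tool_pos: [0.4462, -0.0118, 0.0816]
orientation: [-90.0, -0.0, -65.8]
force: [-0.7, 1.6, 1.1]
opening: 0.0306
```

```bash
python3 -m crank '[[[0.3,1.1,0,0,-0.009],[0.3,2.2,0,0,-0.017],[0.3,3.3,0,0,-0.026]]]'
```

```text
clock: 11.1
tool_pos: [0.4475, -0.0149, 0.0816]
orientation: [-90.0, 0.0, -64.3]
force: [-0.8, 1.5, 0.7]
opening: 0.0305
```

```bash
python3 -m crank '[[[0.3,1.1,0,0,-0.009],[0.3,2.2,0,0,-0.017],[0.3,3.3,0,0,-0.026]]]'
```

```text
clock: 11.48
tool_pos: [0.4487, -0.0178, 0.0815]
orientation: [-90.0, 0.0, -62.8]
force: [-1.6, 2.2, 2.1]
opening: 0.0308
```

```bash
python3 -m crank '[[[0.3,1.1,0,0,-0.009],[0.3,2.2,0,0,-0.017],[0.3,3.3,0,0,-0.026]]]'; python3 - <<'E'
from h import *
import cv2
im=ctrl.snapshot("wrist"); cv2.imwrite("pics/w5.png",im[:,:,::-1])
E
```

```text
clock: 11.85
tool_pos: [0.4499, -0.0202, 0.0814]
orientation: [-90.0, 0.1, -61.3]
force: [-5.6, 10.6, 4.8]
opening: 0.0311
```

View pics/w5.png

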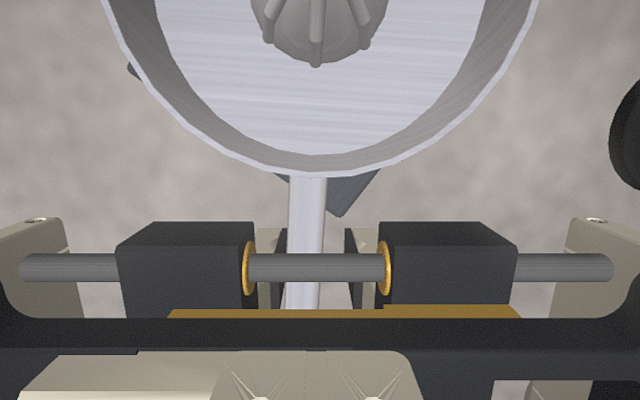

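The stop is felt at about 12 N, with the bowl still low. Backing off, lowering 5 mm to suit the lower bar, then pushing clockwise.

```bash
python3 -m crank '[[[0.3,-4.4,2,0,0.035],[0.3,-6.5,5,0.2,0.052],[0.3,-8.7,5,0.3,0.070],[0.3,-13.1,5,0.7,0.105],[0.3,-17.4,5,1.2,0.140],[0.3,-21.7,5,1.9,0.175],[0.3,-26,5,2.7,0.209]]]'
```

```text
clock: 12.78
tool_pos: [0.4402, 0.0032, 0.0765]
orientation: [-90.0, -0.0, -73.4]
force: [0.3, -1.4, -0.7]
opening: 0.0301
```

```bash
python3 -m crank '[[[0.3,-4.4,0,0.1,0.035],[0.3,-8.7,0,0.3,0.070],[0.3,-13.1,0,0.7,0.105],[0.3,-17.4,0,1.2,0.140],[0.3,-21.7,0,1.9,0.175],[0.3,-26,0,2.7,0.209]]]'; python3 - <<'E'
from h import *
import cv2
im=ctrl.snapshot("wrist"); cv2.imwrite("pics/w6.png",im[:,:,::-1])
E
```

```text
clock: 13.52
tool_pos: [0.4351, 0.0287, 0.0765]
orientation: [-90.0, -0.0, -85.4]
force: [-0.4, -2.1, 0.1]
opening: 0.0307
```

View pics/w6.png

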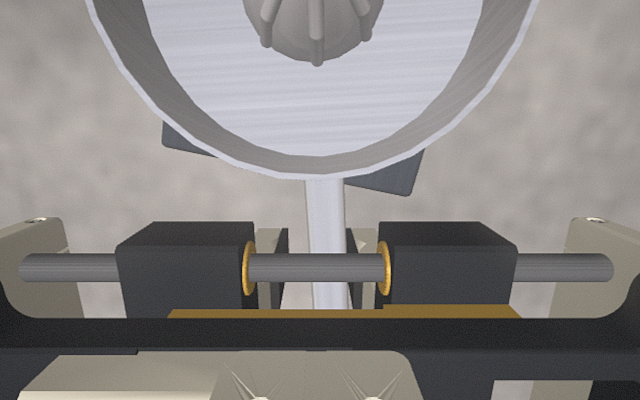

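The bar lies against the right pad and the bowl is turning clockwise, about 19° so far, at about 2 N.

```bash
python3 -m crank '[[[0.3,-3.3,0,0.1,0.026],[0.3,-6.5,0,0.2,0.052],[0.3,-9.8,0,0.4,0.079],[0.3,-13.1,0,0.7,0.105]]]'
```

```text
clock: 14.08
tool_pos: [0.4349, 0.0423, 0.0765]
orientation: [-90.0, -0.0, -91.4]
force: [0.2, -1.9, -1.0]
opening: 0.0305
```

```bash
python3 -m crank '[[[0.3,-3.3,0,0.1,0.026],[0.3,-6.5,0,0.2,0.052],[0.3,-9.8,0,0.4,0.079]]]'
```

```text
clock: 14.45
tool_pos: [0.4356, 0.0522, 0.0766]
orientation: [-90.0, 0.0, -95.9]
force: [-0.6, -1.6, -1.1]
opening: 0.0312
```

```bash
python3 -m crank '[[[0.3,-2.2,0,0,0.017],[0.3,-4.4,0,0.1,0.035],[0.3,-6.5,0,0.2,0.052]]]'
```

```text
clock: 14.82
tool_pos: [0.4364, 0.0585, 0.0765]
orientation: [-90.0, -0.0, -98.9]
force: [0.7, -1.3, -0.4]
opening: 0.0309
```

```bash
python3 -m crank '[[[0.3,-2.2,0,0,0.017],[0.3,-4.4,0,0.1,0.035],[0.3,-6.5,0,0.2,0.052]]]'
```

```text
clock: 15.2
tool_pos: [0.4376, 0.0649, 0.0765]
orientation: [-90.0, -0.0, -101.9]
force: [-0.6, -1.3, 0.0]
opening: 0.0308
```

```bash
python3 -m crank '[[[0.3,-2.2,0,0,0.017],[0.3,-4.4,0,0.1,0.035],[0.3,-6.5,0,0.2,0.052]]]'
```

```text
clock: 15.58
tool_pos: [0.4392, 0.0712, 0.0765]
orientation: [-90.0, -0.0, -104.8]
force: [-1.5, -1.9, -0.8]
opening: 0.0307
```

```bash
python3 -m crank '[[[0.3,-2.2,0,0,0.017],[0.3,-4.4,0,0.1,0.035],[0.3,-6.5,0,0.2,0.052]]]'; python3 - <<'E'
from h import *
import cv2
im=ctrl.snapshot("wrist"); cv2.imwrite("pics/w7.png",im[:,:,::-1])
E
```

```text
clock: 15.95
tool_pos: [0.441, 0.0775, 0.0765]
orientation: [-90.0, -0.0, -107.8]
force: [-0.3, -1.8, -1.0]
opening: 0.0311
```

View pics/w7.png

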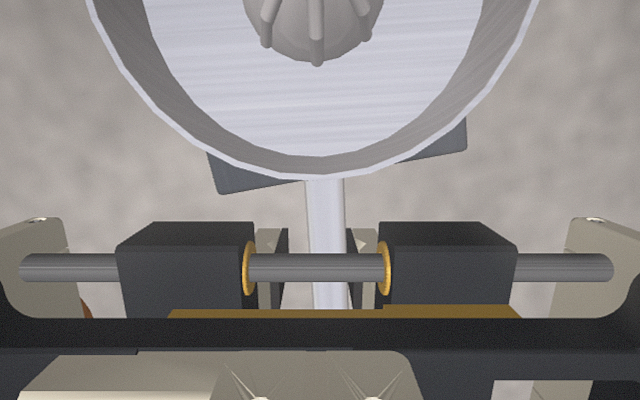

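Not down yet (rim still spans 85 to 540). About 42° back so far.

```bash
python3 -m crank '[[[0.3,-2.2,0,0,0.017],[0.3,-4.4,0,0.1,0.035]]]'
```

```text
clock: 16.25
tool_pos: [0.4425, 0.0816, 0.0765]
orientation: [-90.0, -0.0, -109.8]
force: [-1.9, -2.0, -0.9]
opening: 0.0307
```

```bash
python3 -m crank '[[[0.3,-2.2,0,0,0.017],[0.3,-4.4,0,0.1,0.035]]]'
```

```text
clock: 16.5
tool_pos: [0.4441, 0.0858, 0.0765]
orientation: [-90.0, -0.0, -111.8]
force: [-0.8, -1.2, -0.7]
opening: 0.0305
```

```bash
python3 -m crank '[[[0.3,-2.2,0,0,0.017],[0.3,-4.4,0,0.1,0.035]]]'
```

```text
clock: 16.75
tool_pos: [0.4465, 0.0903, 0.0769]
orientation: [-90.0, 0.1, -113.8]
force: [0.5, 0.3, -0.7]
opening: 0.0309
```

Force fell to about 0, so it may have dropped. Feeling for the stop with small steps.

```bash
python3 -m crank '[[[0.3,-1.1,0,0,0.009],[0.3,-2.2,0,0,0.017],[0.3,-3.3,0,0,0.026]]]'; python3 - <<'E'
from h import *
import cv2
im=ctrl.snapshot("wrist"); cv2.imwrite("pics/w8.png",im[:,:,::-1])
E
```

```text
clock: 17.12
tool_pos: [0.4471, 0.0926, 0.0766]
orientation: [-90.0, -0.0, -115.3]
force: [-0.1, -2.5, 1.3]
opening: 0.0305
```

View pics/w8.png

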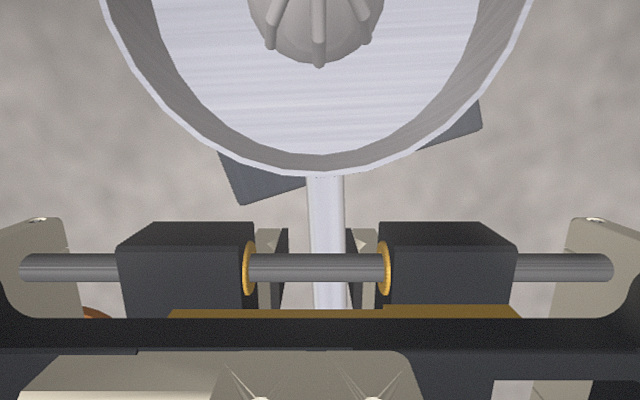

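The rim now spans 101 to 535 (85 to 540 before), so it is lower. Feeling for the stop.

```bash
python3 -m crank '[[[0.3,-1.1,0,0,0.009],[0.3,-2.2,0,0,0.017],[0.3,-3.3,0,0,0.026]]]'
```

```text
clock: 17.55
tool_pos: [0.4485, 0.0957, 0.0766]
orientation: [-90.0, -0.0, -116.8]
force: [-1.2, -1.9, 1.4]
opening: 0.0307
```

```bash
python3 -m crank '[[[0.3,-1.1,0,0,0.009],[0.3,-2.2,0,0,0.017],[0.3,-3.3,0,0,0.026]]]'
```

```text
clock: 17.92
tool_pos: [0.45, 0.0987, 0.0766]
orientation: [-90.0, -0.0, -118.3]
force: [-1.1, -2.1, 1.5]
opening: 0.0308
```

```bash
python3 -m crank '[[[0.3,-1.1,0,0,0.009],[0.3,-2.2,0,0,0.017],[0.3,-3.3,0,0,0.026]]]'
```

```text
clock: 18.3
tool_pos: [0.4515, 0.1015, 0.0765]
orientation: [-90.0, -0.0, -119.8]
force: [-1.1, -2.4, 1.7]
opening: 0.0307
```

```bash
python3 -m crank '[[[0.3,-1.1,0,0,0.009],[0.3,-2.2,0,0,0.017]]]'
```

```text
clock: 18.55
tool_pos: [0.4524, 0.1033, 0.0765]
orientation: [-90.0, -0.0, -120.7]
force: [-2.3, -2.3, 2.8]
opening: 0.0308
```

```bash
python3 -m crank '[[[0.3,-1.1,0,0,0.009],[0.3,-2.2,0,0,0.017]]]'
```

```text
clock: 18.8
tool_pos: [0.4529, 0.1043, 0.0763]
orientation: [-90.0, -0.1, -121.7]
force: [-2.5, -7.5, 4.6]
opening: 0.0307
```

The stop is felt at about 9 N. Centring off the bar, lifting straight up, then opening clear.

```bash
python3 -m crank '[[[0.3,3,0,0,-0.02],[0.3,6,0,0,-0.04],[0,6,0,0,-0.04],[0,6,0,0,-0.04],[0,6,-20,0,-0.04],[0,6,-50,0,-0.04],[0,6,-80,0,-0.04],[0,6,-110,0,-0.04],[0,6,-135,0,-0.04],[0,6,-145,0,-0.04],[0,6,-145,0,-0.04]]]'; python3 - <<'E'
from h import *
import cv2
o=ctrl.get_obs();print(o['tool_pos'],o['orientation'])
im=ctrl.snapshot("wrist"); cv2.imwrite("pics/w9.png",im[:,:,::-1])
a=ctrl.snapshot("side")[:,:,::-1]; cv2.imwrite("pics/s9.png",a)
b=ctrl.snapshot("scene")[:,:,::-1]; cv2.imwrite("pics/sc9.png",b)
E
```

```text
clock: 20.18
tool_pos: [0.4507, 0.1004, 0.2216]
orientation: [-90.0, 0.1, -119.4]
force: [0.1, 0.4, -0.4]
opening: 0.0436
[0.45073044 0.10041972 0.22159641] [-8.99889651e+01  5.18838414e-02 -1.19387243e+02]
```

View pics/w9.png

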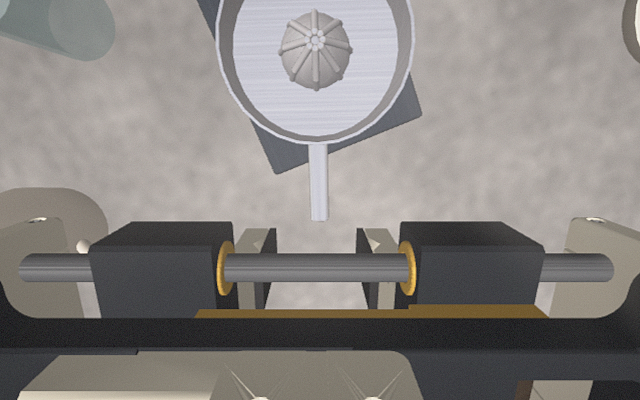

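View pics/s9.png

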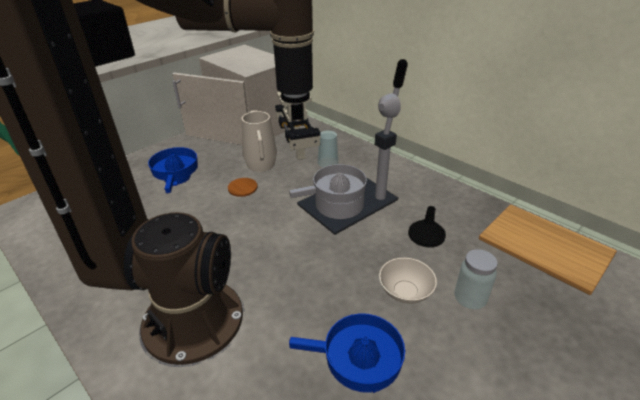

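View pics/sc9.png

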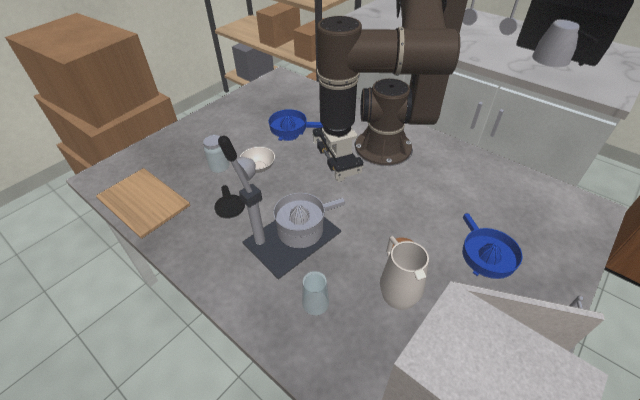

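The wrist view shows the bowl centred at (316,42) with its rim from 216 to 415. In the side and scene views the gap over the drum has closed, and nothing else has moved. Checking height and level.

```bash
python3 - <<'E'
from h import *
import cv2
from scipy.optimize import least_squares
a=cv2.imread("pics/side0.png")[125:245,270:430];b=cv2.imread("pics/s9.png")[125:245,270:430]
cv2.imwrite("pics/cmp.png",np.hstack([cv2.resize(i[20:110,:],None,fx=2.5,fy=5,interpolation=3) if 0 else cv2.resize(i[20:110,0:110],None,fx=3.6,fy=3.6,interpolation=3) for i in (a,b)]))
s=cv2.imread("pics/s9.png");c=cv2.imread("pics/sc9.png")
cv2.imwrite("pics/s9c.png",cv2.resize(np.hstack([s[155:225,295:375],c[185:255,265:345]]),None,fx=5,fy=5,interpolation=3))
pos,ori=[0.45073044,0.10041972,0.22159641],[-89.99,0.05,-119.39]
for z in (.109,.115):
    print(z,np.linalg.norm(wrist((215.5,42),z,pos,ori)-wrist((415,42),z,pos,ori)), wrist((316,143.5),z,pos,ori))
E
```

```text
0.109 0.16100985842636895 [0.48828004 0.07885968 0.109     ]
0.115 0.1574433312173133 [0.48875241 0.07858833 0.115     ]
```

View pics/s9c.png

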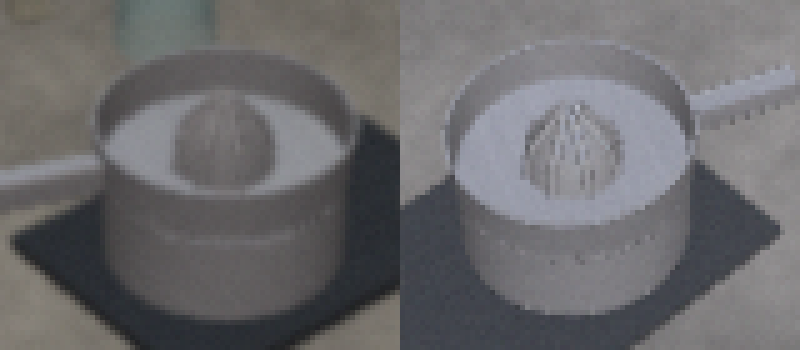

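At home height (rim 109 mm) the rim measures 161.0 mm, the same reading as at the start. At 115 mm it would be 157 mm. The seam looks even all round in both views, so the bowl is home and level, and the robot is clear.

```bash
python3 - <<'E'
from plant import ctrl
print(ctrl.close_job())
E
```

```text
the job is handed in; nothing more can be done
None
```

The bowl is fully home and level, and I handed the job in at about 20 s of the 51 s allowed. The hand-in reports no verdict.

- **Anticlockwise:** I put the half-closed fingers either side of the bowl's handle and pushed it round about 64°, at about 2–3 N. It dropped on the way, measured at about 45.5 mm (46 expected), and I then felt the stop at about 13 N peak. That is more than the 8 N you called plenty, but far below the 60 N limit.
- **Clockwise:** I pushed it back about 55° until it dropped again, and felt the stop at about 9 N. I then centred the fingers off the bar, opened them and lifted clear.

**Last checks:**
- **Height:** the rim's apparent width fits a height of 109 mm, which puts the bowl's origin at about 40 mm.
- **Level:** the seam between bowl and drum looks even in both the side and scene views.
- **Robot and surroundings:** the force reading was about 0, and the loose things around the press look where they were.

**Disagreement:** the two fixed cameras differed by about 9 mm in y on the bowl's axis. I used the wrist camera's measurement instead, and the whole turn followed it without trouble.

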